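# Test the bench power box's emergency stop and switch the power back on

### The arm

A 6-joint arm with a two-finger parallel gripper is mounted at the origin on a cart in front of the work surface, level with it; the furniture and walls round the work are solid. World frame = base frame: x ahead of the robot, y to its left, z up, the work surface at z = 0. Lengths are in m, angles in rad, forces in N, time in s.
With the tool pointing down it reaches from about 0.375 to 0.75 m from the base axis. Payload 9 kg.
Tool frame: the origin (TCP) lies midway between the tips of the shut fingers; the grasp point (between the pads) lies 19 mm behind it (manip.grip_depth is the distance from the TCP to the grasp point, in m); z points along the fingers, y is the line along which they close (so a half turn about z gives the same grasp; the last joint's range is limited). The gripper opens to 85 mm and grips with 20 to 120 N. Pads are 22 mm wide; open, the fingers measure 114 mm over their backs; the gripper's body (76 mm by 85 mm) begins 54 mm behind the grasp point. The pads swing forward as they close: fully open they stand 13 mm farther back than shut.
Start: joints at [0.976, 0.104, 0.097, 1.564, 0, 1.353], TCP at [0.221, 0.558, 0.231] pointing down, gripper open.
Joint ranges: [-2.99, 2.99], [-0.84, 1.86], [-1.1, 1.16], [-1.84, 2.11], [-1.51, 1.56], [-3.14, 3.14]. Speed limits (rad/s): [2.22, 2.22, 2.57, 3.14, 3.14, 3.14].

### API

Orientations are given as a unit quaternion [w, x, y, z].
In Python, from plant import manip gives the robot as it stands.
- The arm moves only by the tool apply_moves, never from a script. Its argument "steps" is text: rows parted by semicolons, each of 7 numbers parted by spaces: the shift along the world's x, y, z in mm, then the turn, a rotation vector about the world's x, y, z in degrees, then the finger opening in mm, from 0 to 85.4. A call has 1 to 20 rows; each row is the pose to reach, as a shift and turn from the pose commanded when the call began; what a row does not reach only later rows make up. A row lasts 1/8 s, in which the tool goes at most 62.5 mm and 10.7 degrees, less where a joint would pass 70% of its speed; a pose out of reach is approached as far as the arm can. A call with a gripper value outside its range is refused whole. The fingers move at their own pace and stop on an object; "squeeze" is the grip in N (left out, the last holds). Time passes only in rows, so rows that repeat a pose let the fingers close. It gives the time, the measured TCP pose, the force, the opening and the grip force at its end, in the units of the state.
- manip.state(): the state, without advancing time (a new reading comes with each control period).
- manip.grab_frame(name): name is "side" or "top"; returns a dict with "color" (384x512x3 uint8, red, green, blue), "vfov" (degrees; the focal length in pixels is half the picture's height over the tangent of half this angle, whatever the lens; pixels are square), "cx", "cy" (the principal point, pixels), "cam_to_world" (4x4, takes a point from camera to world coordinates). Camera axes: x right, y down, z forward; pixel columns grow to the right and rows downward; lengths in m; the calibration is good to about 2 mm. A picture is of the moment at which its call begins. There is no depth.
- manip.hand_in(): hands the job in; it is judged then, once.
The state is a dict: "time_s": time; "joint_positions": joint angles; "joint_velocities": joint speeds; "tau": joint torques, N m; "eef_pos": TCP position; "tool_rot": TCP orientation; "ft_force": force on the tool from outside, world axes, zero at the start; "torque": the same for the moment, N m; "finger_gap": opening from 0.0 (shut) to 1.0 (fully open); "grip_force": force on a finger pad.
Only numpy, scipy, OpenCV 4.12 (cv2) and the standard library are available. Lean on these libraries where they do the work, as an engineer would, in place of code of your own. Each camera call takes 0.05 s, during which the arm holds its last target. There are 200 camera calls.

### The job

Test the emergency stop of the bench power box: with the fingertips, push the red mushroom button straight in until it latches, and take the fingers off so that it is seen to stay in by itself. Then twist it clockwise, by pushing one of its wings round, until it springs back up, and after that push the green button fully in to switch the power back on and let go of it. Only touch and push: do not lift or shove the box, and leave the things standing around it alone.

Things in the scene. Friction and masses are not known exactly. Their poses are not given: they have to be found in the camera images.
- power_box: Grey metal box with aluminium top plate on rubber feet, 124 (x) x 200 (y) x 66 mm high, 2.5 kg, loose, upright on the bench. Origin: centre of its underside. x points from its front (vent slots) to its back (two sockets), y to its left. On top: red mushroom button at x 0, y -42 mm, in a yellow disc 92 mm across, 2 mm thick; green button at x 0, y +64 mm.
- stop_top (a point): Centre of the top of the red mushroom button, on its axis; moves with it. The head is a dome 54 mm across, 20 mm high, with a flattish top, 40 mm above the box top when up and about 33 mm when latched. A wing stands out on each side, along the box's y axis when not twisted. White arrows on the dome show the release direction, clockwise seen from above.
- wing_left (a point): Point inside the wing on the box's left (nearer the green button), 40 mm from the button's axis, 11 mm below stop_top, mid width and mid thickness. Each wing is 14 mm wide, 16 mm thick, free of the dome from 27 to 50 mm from the axis, and clears the box top by 21 mm when up, about 14 mm when latched. Twisting clockwise moves it towards the box's back (+x of the box).
- wing_right (a point): The same on the opposite wing. Turning clockwise it moves towards the box's front (-x of the box).
- stop_push (a joint): How far the mushroom button is pushed in, m: 0 up, 0.010 at the bottom stop. Spring and latch resist with 3 to 5 N; a push of 6 to 12 N at the bottom is fine. Pushed past about 0.006 it snaps in, latches and stays at about 0.007 when let go. Twisting the head by about 0.45 to 0.65 rad frees the latch and it springs up to 0.
- stop_turn (a joint): Twist of the head about the vertical axis, rad: 0 at rest, growing clockwise seen from above, stop at 1.05. A light spring (about 0.02 to 0.08 N m) turns it back to 0 when let go, whether latched or not.
- green_button (a joint): How far the green button is pushed in, m: 0 out, 0.006 fully in; it springs back when let go. 4 N push it fully in.
- green_button_top (a point): Centre of the top face of the round green button (28 mm across, in a black ring 44 mm across and 12 mm high); pushed straight down. It is 22 mm above the box top when out and moves with the button.
- tape_measure: Yellow and black tape measure, 36 x 98 x 64 mm, loose, right of the box. Origin: centre of its underside.
- blue_screwdriver: Screwdriver with blue handle, 210 mm long, 29 mm thick, lying loose in front of the box. Origin: centre of its underside.
- black_tape: Roll of black tape, 60 mm across, 18 mm high, lying loose behind the box. Origin: centre of its underside.
- mug: Pink mug, 86 mm across, 94 mm high, loose, towards the back of the bench. Origin: centre of its underside.
- spray: White bottle with blue cap, 65 mm across, 194 mm high, standing loose at the back left. Origin: centre of its underside.

How it is judged:
On the way, in this order (a step that is already met when the one before it is completed fails the run):
1. the mushroom button is latched in and stays in with no finger on it (value of joint stop_push above 0.005 m and contact force between the fingers and power_box below 0.2 N), for 0.2 s.
2. the latched head is twisted clockwise (value of joint stop_turn above 0.25 rad), for 0.02 s.
3. the mushroom button has sprung back up (value of joint stop_push below 0.002 m), for 0.2 s.
4. the green button is pushed fully in while the mushroom button is up (value of joint green_button above 0.0048 m and value of joint stop_push below 0.002 m), for 0.05 s.
At the end, for the whole second after the job is handed in: The mushroom button is up (within 2 mm) and turned back (within 0.15 rad), the green button is out again (within 1.5 mm), the box is at rest, upright within 0.05 rad, and it and the five things around it are within 20 mm of where they stood (value of joint stop_push below 0.002 m and value of joint stop_turn below 0.15 rad and value of joint green_button below 0.0015 m and linear speed of power_box below 0.01 m/s and distance of each of power_box, tape_measure, blue_screwdriver, black_tape, mug, spray from where it was at the start of the episode below 0.02 m and angle between power_box's own z axis and vertical below 0.05 rad); the robot touches nothing.
It fails at once if the box is lifted off the bench (over 8 mm) (height (world z) of power_box above 0.008 m).
It fails at once if the box is shoved more than 20 mm (distance of power_box from where it was at the start of the episode above 0.02 m).
It fails at once if the green button is pushed while the mushroom button is in (value of joint green_button above 0.0035 m and value of joint stop_push above 0.004 m).
It fails at once if one of the five things around the box is moved more than 20 mm or lifted (distance of any of tape_measure, blue_screwdriver, black_tape, mug, spray from where it was at the start of the episode above 0.02 m).
It also fails if it takes over 45 s, if anything falls off the work surface, if the arm or the gripper's body presses on something with over 40 N, if the wrist force passes 120 N, or if a joint passes its speed limit or range.

## Working session

There is one attempt and no reset: what is moved stays moved. The work goes in short steps, Python scripts to look and compute and a tool call to move; the robot and the scene stay as the last step left them, time stands still between calls to the robot, and variables do not carry over. Pictures are saved under pics/ and viewed, at most 10 in all, crops included, and the job is handed in when it is done.

Besides the shell and the picture viewer there is one more tool, called after ">>>" by a JSON object that holds its "api" and its "payload". apply_moves: Moves the arm, as the interface text tells. Its arguments: {"type":"object","properties":{"steps":{"type":"string"},"squeeze":{"type":"number"}},"required":["steps"]}

```bash
mkdir -p pics
cat > h.py <<'E'
import numpy as np, cv2
from plant import manip
def grab(n):
    f=manip.grab_frame(n); f["f"]=192/np.tan(np.radians(f["vfov"])/2); return f
def ray(f,u,v):
    T=np.array(f["cam_to_world"]); d=T[:3,:3]@np.array([(u-f["cx"])/f["f"],(v-f["cy"])/f["f"],1]); return T[:3,3],d
def onz(f,u,v,z):
    o,d=ray(f,u,v); return o+d*(z-o[2])/d[2]
def save(f,n): cv2.imwrite("pics/"+n,f["color"][:,:,::-1])
E
python3 - <<'E'
from h import *
for n in("top","side"):
    f=grab(n); save(f,n+"0.png"); print(n,f["vfov"],f["cx"],f["cy"],np.round(f["cam_to_world"],3).tolist())
    hsv=cv2.cvtColor(f["color"],cv2.COLOR_RGB2HSV)
    for c,lo,hi in(("red",(0,150,70),(8,255,255)),("yel",(20,130,90),(35,255,255)),("grn",(45,100,50),(85,255,255))):
        k,l,s,ce=cv2.connectedComponentsWithStats(cv2.inRange(hsv,lo,hi))
        print(c,[(s[i].tolist(),ce[i].round(1).tolist()) for i in range(1,k) if s[i][4]>40])
print(manip.state())
E
```

```text
top 57.30482094989118 256.79419374681765 187.4974192446452 [[0.046, -0.974, 0.22, 0.397], [-0.999, -0.046, 0.005, -0.197], [0.005, -0.22, -0.976, 0.913], [0.0, 0.0, 0.0, 1.0]]
red [([264, 0, 141, 87, 3960], [333.1, 39.3]), ([409, 0, 21, 9, 100], [416.4, 2.5]), ([272, 51, 130, 70, 1831], [325.5, 81.6]), ([262, 83, 169, 80, 1339], [339.4, 123.7]), ([342, 88, 13, 11, 61], [347.4, 93.5]), ([286, 109, 41, 19, 211], [307.7, 117.3]), ([322, 120, 15, 10, 56], [327.9, 125.2]), ([372, 137, 51, 49, 782], [394.2, 156.5]), ([266, 197, 41, 22, 399], [285.9, 207.8]), ([449, 235, 30, 54, 622], [460.8, 261.4])]
yel [([268, 192, 35, 14, 217], [285.0, 197.7]), ([312, 207, 37, 25, 419], [329.7, 217.9]), ([267, 210, 37, 19, 385], [284.1, 219.6])]
grn [([293, 117, 29, 30, 304], [307.0, 131.0]), ([236, 200, 12, 12, 105], [241.2, 205.6])]
side 47.16934325338422 259.76731836947727 189.96956972586293 [[0.94, -0.209, 0.268, 0.298], [-0.339, -0.519, 0.785, -0.977], [-0.024, -0.829, -0.559, 0.687], [0.0, 0.0, 0.0, 1.0]]
red [([357, 113, 155, 117, 9579], [435.1, 169.1]), ([319, 180, 193, 154, 12532], [420.9, 250.
[... 316 characters left out ...]
'time_s': 0.1, 'joint_positions': array([9.76295880e-01, 1.04674520e-01, 9.65791739e-02, 1.56391888e+00,
       2.67315402e-05, 1.35306676e+00]), 'joint_velocities': array([ 0.00027241, -0.00186456,  0.00132967, -0.00011586,  0.00060679,
       -0.0001433 ]), 'tau': array([ 7.24389742e-03, -5.58204710e+01,  5.04721677e+01,  1.29929182e-02,
       -1.67916928e-04, -2.59172617e-05]), 'eef_pos': array([0.22058288, 0.55766475, 0.23059733]), 'tool_rot': array([-2.52840479e-04,  1.87273118e-01,  9.82307695e-01, -5.54139977e-04]), 'ft_force': array([-0.12606557, -0.12199458, -0.35360866]), 'torque': array([ 0.01198212, -0.06967066,  0.00034327]), 'grip_force': 0.0, 'finger_gap': 1.0005650148886986}
```

View pics/top0.png

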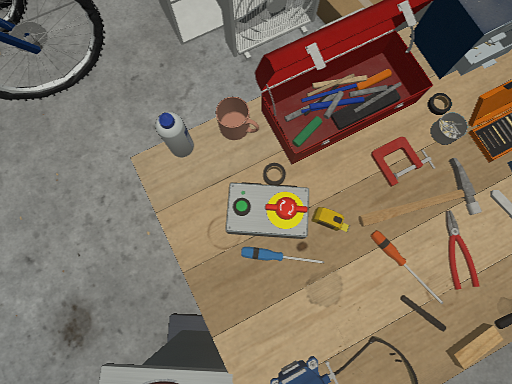

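View pics/side0.png

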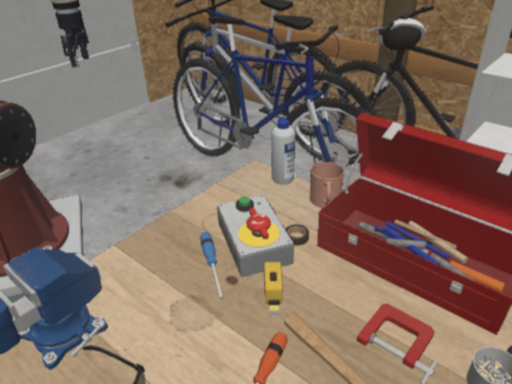

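The top view shows the green button at (241,206), and the red button at (286,208) in its yellow disc. The screwdriver is in front at (270,255), the tape measure at right (330,218), and the black tape behind at (274,173). The side view shows red at (258,223), green at (244,203), and the tool far to the left at (72,40).

Run:
```python
from h import *
f=grab("top"); s=grab("side")
hsv=cv2.cvtColor(f["color"],cv2.COLOR_RGB2HSV)
w=np.zeros(hsv.shape[:2],np.uint8); w[188:232,262:309]=1
yel=cv2.inRange(hsv,(20,130,90),(35,255,255))*w; red=cv2.inRange(hsv,(0,130,70),(8,255,255))*w
(c,ax,a)=cv2.fitEllipse(cv2.convexHull(cv2.findNonZero(yel))); Y=onz(f,*c,.068); print("yellow",c,ax,Y)
R=onz(f,285.9,207.8,.097); G=onz(f,241.2,205.6,.088); print("red",R,"green",G)
d=G[:2]-Y[:2]; print("dist G-Y",np.linalg.norm(d),"box yaw deg",np.degrees(np.arctan2(-d[0],d[1])))
p=cv2.findNonZero(red)[:,0]; q=np.array([onz(f,u,v,.095)[:2] for u,v in p]); q=q-q.mean(0); V=np.linalg.svd(q)[2][0]; print("wing axis yaw",np.degrees(np.arctan2(-V[0],V[1])), np.ptp(q@V))
# two-view triangulation
def tri(a,b):
    (o1,d1),(o2,d2)=a,b; A=np.stack([d1,-d2],1); t=np.linalg.lstsq(A,o2-o1,rcond=None)[0]; P,Q=o1+t[0]*d1,o2+t[1]*d2; return (P+Q)/2,np.linalg.norm(P-Q)
print(tri(ray(f,285.9,207.8),ray(s,258.5,223.5)),tri(ray(f,241.2,205.6),ray(s,244,202)))
# box top corners: grey plate
g=cv2.inRange(hsv,(0,0,110),(179,40,255)); w=np.zeros_like(g); w[178:242,220:315]=1
m=g*w
k,l,st,ce=cv2.connectedComponentsWithStats(m); i=1+st[1:,4].argmax()
r=cv2.minAreaRect(cv2.findNonZero((l==i).astype(np.uint8))); b=cv2.boxPoints(r); print(r,[onz(f,*x,.066).round(3).tolist() for x in b])
for n,(u,v) in dict(spray=(175,135),mugtop=(233,105),btape=(274,173),tape=(330,217)).items(): print(n,onz(f,u,v,.02).round(3))
```

```text
yellow (284.9060363769531, 209.89964294433594) (36.70807647705078, 37.16312789916992) [ 0.53491381 -0.26368764  0.068     ]
red [ 0.53528167 -0.26359947  0.097     ] green [ 0.53707025 -0.1579423   0.088     ]
dist G-Y 0.10576733044729467 box yaw deg -1.1682569048870295
wing axis yaw -0.39673505445148516 0.09902369626872401
(array([ 0.53661054, -0.26408543,  0.09224821]), np.float64(0.0010503483805524314)) (array([ 0.53844901, -0.15745758,  0.07857644]), np.float64(0.0004396570903202747))
((267.55975341796875, 209.39744567871094), (81.72730255126953, 49.09158706665039), 3.6522226333618164) [[0.477, -0.122, 0.066], [0.598, -0.122, 0.066], [0.594, -0.324, 0.066], [0.473, -0.318, 0.066]]
spray [0.732 0.034 0.02 ]
mugtop [ 0.827 -0.116  0.02 ]
btape [ 0.639 -0.236  0.02 ]
tape [ 0.53  -0.383  0.02 ]
```

>>> {"api": "apply_moves", "payload": {"steps": "50 -130 0 0 0 10 0; 100 -260 0 0 0 20.6 0; 150 -390 0 0 0 20.6 0; 200 -520 0 0 0 20.6 0; 255 -670 -20 0 0 20.6 0; 314 -821 -50 0 0 20.6 0; 314 -821 -50 0 0 20.6 0; 314 -821 -50 0 0 20.6 0; 314 -821 -50 0 0 20.6 0; 314 -821 -50 0 0 20.6 0; 314 -821 -50 0 0 20.6 0; 314 -821 -50 0 0 20.6 0; 314 -821 -50 0 0 20.6 0; 314 -821 -50 0 0 20.6 0; 314 -821 -50 0 0 20.6 0; 314 -821 -50 0 0 20.6 0; 314 -821 -50 0 0 20.6 0; 314 -821 -50 0 0 20.6 0"}}

```text
time_s: 2.45
eef_pos: [0.5349, -0.2619, 0.1821]
tool_rot: [0.0, 0.008, 1.0, -0.0]
ft_force: [0.3, -0.3, 0.2]
finger_gap: -0.001
grip_force: 0.0
```

>>> {"api": "apply_moves", "payload": {"steps": "0 -2 -35 0 0 0 0; 0 -2 -60 0 0 0 0; 0 -2 -69 0 0 0 0; 0 -2 -69 0 0 0 0; 0 -2 -69 0 0 0 0"}}

```text
time_s: 3.08
eef_pos: [0.5354, -0.2653, 0.1138]
tool_rot: [0.001, 0.008, 1.0, -0.001]
ft_force: [0.3, 0.2, 0.1]
finger_gap: 0.001
grip_force: 0.0
```

Run:
```python
from h import *
a=grab("top");b=grab("side")
A=cv2.resize(a["color"][160:250,215:325],(400,327),interpolation=2);B=cv2.resize(b["color"][170:280,190:324],(398,327),interpolation=2)
cv2.imwrite("pics/c1.png",np.hstack([A,B])[:,:,::-1]); print(manip.state()["eef_pos"])
```

```text
[ 0.53537595 -0.2654347   0.11364925]
```

View pics/c1.png

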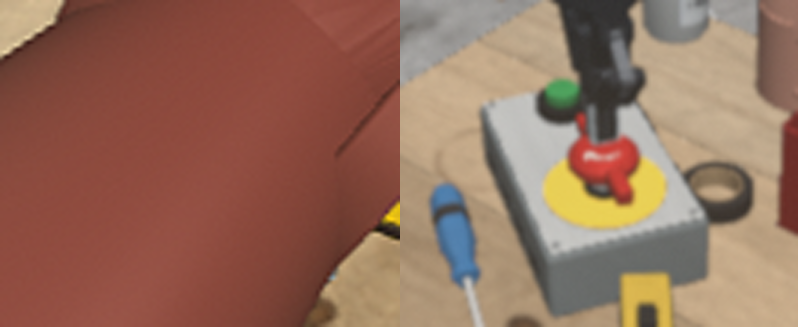

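The arm covers the top view. In the side crop the shut fingertips are just above the dome's centre at about (600,140), so I push down.

>>> {"api": "apply_moves", "payload": {"steps": "0 1 -5 0 0 0 0; 0 1 -8 0 0 0 0; 0 1 -11 0 0 0 0; 0 1 -14 0 0 0 0; 0 1 -16 0 0 0 0; 0 1 -16 0 0 0 0"}}

```text
time_s: 3.92
eef_pos: [0.535, -0.2642, 0.0965]
tool_rot: [0.0, 0.009, 1.0, -0.0]
ft_force: [0.1, 1.1, 5.1]
finger_gap: 0.002
grip_force: 2.5
```

>>> {"api": "apply_moves", "payload": {"steps": "0 0 12 0 0 0 0; 0 0 25 0 0 0 0; 0 0 25 0 0 0 0; 0 0 25 0 0 0 0; 0 0 25 0 0 0 0; 0 0 25 0 0 0 0; -12 21 25 0 0 0 0; -26 42 25 0 0 0 0; -26 42 25 0 0 0 0"}}

```text
time_s: 5.05
eef_pos: [0.5083, -0.2209, 0.1212]
tool_rot: [-0.0, 0.008, 1.0, 0.0]
ft_force: [0.4, -0.5, 0.1]
finger_gap: 0.001
grip_force: 0.0
```

Run:
```python
from h import *
b=grab("side")
B=cv2.resize(b["color"][170:280,190:324],(670,550),interpolation=2)
cv2.imwrite("pics/c2.png",B[:,:,::-1]); print(manip.state()["eef_pos"],manip.state()["ft_force"])
```

```text
[ 0.5087826  -0.22183249  0.12136991] [0.13104534 0.30225345 0.9238013 ]
```

View pics/c2.png

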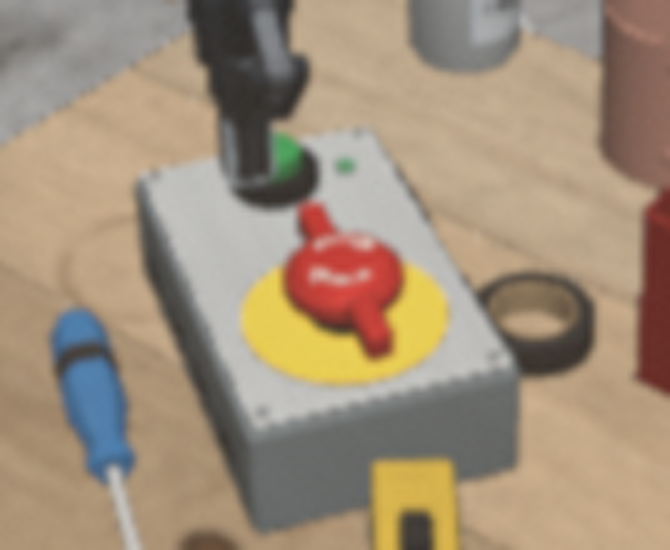

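The head sits visibly lower with its stem hidden, and there is no finger on it, so it is latched. The fingers are at (250,180), in front of the left wing and beside the green ring. Next I go down and twist along an arc.

>>> {"api": "apply_moves", "payload": {"steps": "0 0 -20 0 0 0 0; 0 0 -35 0 0 0 0; 0 0 -35 0 0 0 0; 8 0 -35 0 0 0 0; 13.6 2 -35 0 0 -7.5 0; 19.5 3 -35 0 0 -15 0; 25.5 4 -35 0 0 -22.5 0; 31.5 3.5 -35 0 0 -30 0; 37.5 2.5 -35 0 0 -37.5 0; 43 0.5 -35 0 0 -45 0; 43 0.5 -35 0 0 -45 0; 43 0.5 -35 0 0 -45 0"}}

```text
time_s: 6.6
eef_pos: [0.552, -0.2214, 0.0866]
tool_rot: [0.0, 0.389, 0.921, 0.0]
ft_force: [-1.3, 2.4, 0.6]
finger_gap: 0.002
grip_force: 0.7
```

Run:
```python
from h import *
b=grab("side")
B=cv2.resize(b["color"][170:280,190:324],(670,550),interpolation=2)
cv2.imwrite("pics/c3.png",B[:,:,::-1]); print(manip.state()["eef_pos"],manip.state()["ft_force"])
```

```text
[ 0.55188563 -0.22145431  0.08654504] [-1.38818679  1.6440706   1.30036484]
```

View pics/c3.png

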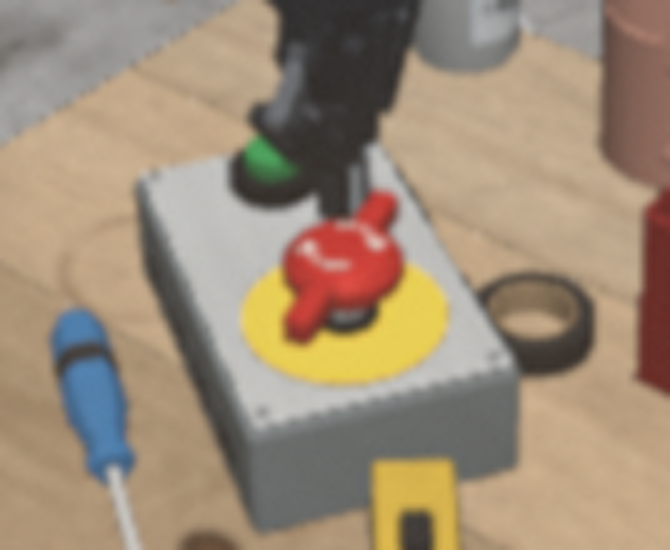

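The head is turned about 45° and its stem is visible, so it has sprung up. I go back along the arc so that it returns gently, then move over the green button.

>>> {"api": "apply_moves", "payload": {"steps": "-5.5 2 0 0 0 7.5 0; -11.5 3 0 0 0 15 0; -17.5 3.5 0 0 0 22.5 0; -23.5 2.5 0 0 0 30 0; -29.5 1.5 0 0 0 37.5 0; -35 -0.5 0 0 0 45 0; -45 0 0 0 0 45 0; -47 0 10 0 0 45 0; -47 0 35 0 0 45 0; -47 0 35 0 0 45 0; -30 30 35 0 0 45 0; -15 63 35 0 0 45 0; -15 63 25 0 0 45 0; -15 63 14 0 0 45 0; -15 63 14 0 0 45 0"}}

```text
time_s: 8.52
eef_pos: [0.5356, -0.1588, 0.0987]
tool_rot: [-0.001, 0.009, 1.0, 0.001]
ft_force: [0.6, 0.3, -0.0]
finger_gap: -0.002
grip_force: 0.0
```

Run:
```python
from h import *
b=grab("side")
B=cv2.resize(b["color"][170:280,190:324],(670,550),interpolation=2)
cv2.imwrite("pics/c4.png",B[:,:,::-1]); print(manip.state()["eef_pos"],manip.state()["ft_force"])
```

```text
[ 0.53601848 -0.1590144   0.09947565] [-0.37186063 -0.58976648 -0.72606618]
```

View pics/c4.png

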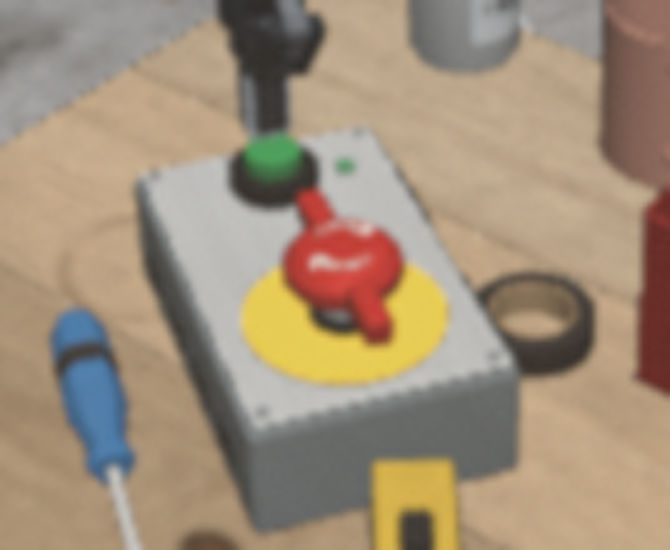

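The head is up and turned back. The fingertips are about 11 mm above the green button at (270,150). Pressing it now.

>>> {"api": "apply_moves", "payload": {"steps": "1 0 -8 0 0 0 0; 1 0 -12 0 0 0 0; 1 0 -15 0 0 0 0; 1 0 -18 0 0 0 0; 1 0 -19 0 0 0 0; 1 0 -19 0 0 0 0; 1 0 -19 0 0 0 0"}}

```text
time_s: 9.45
eef_pos: [0.5377, -0.1588, 0.082]
tool_rot: [0.0, 0.009, 1.0, -0.0]
ft_force: [-3.7, -1.6, 6.3]
finger_gap: -0.003
grip_force: 3.4
```

>>> {"api": "apply_moves", "payload": {"steps": "0 0 -1 0 0 0 0; 0 0 -1 0 0 0 0; 0 0 10 0 0 0 0; 0 0 40 0 0 0 0; 0 0 90 0 0 0 0; 0 0 120 0 0 0 0; -30 100 120 0 0 0 0; -60 200 120 0 0 0 0; -60 200 120 0 0 0 0; -60 200 120 0 0 0 0; -60 200 120 0 0 0 0; -60 200 120 0 0 0 0"}}

```text
time_s: 10.95
eef_pos: [0.4781, 0.0409, 0.2014]
tool_rot: [0.0, 0.009, 1.0, -0.0]
ft_force: [1.0, -0.7, 0.6]
finger_gap: -0.0
grip_force: 0.0
```

Run:
```python
from h import *
b=grab("side")
B=cv2.resize(b["color"][170:280,190:324],(670,550),interpolation=2)
cv2.imwrite("pics/c5.png",B[:,:,::-1]); print(manip.state()["eef_pos"],manip.state()["ft_force"])
```

```text
[0.47808842 0.04065013 0.20128658] [-0.20347897 -0.48861286 -0.16308786]
```

View pics/c5.png

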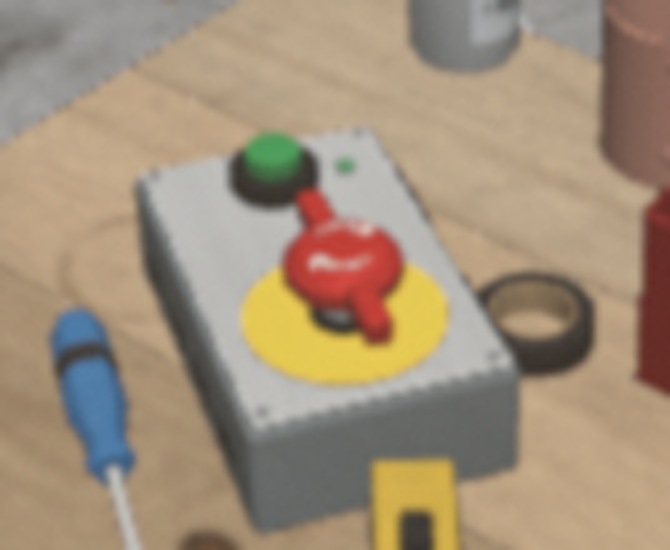

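The head is up and straight at (345,265), the green button is out at (273,155), and the box has not moved. Handing in.

```bash
python3 -c "
from plant import manip
print(manip.hand_in())"
```

```text
the job is handed in; nothing more can be done
None
```

I handed the job in at about 11 s: the red button latched and stayed in untouched, sprang back up when twisted by its wing, and the green button was pressed fully (over 6 N) and released; the last picture shows both buttons out and the box unmoved, though hand-in returned no verdict.

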